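# Raise the telescopic torch stand to its next hole and stand the torch in it

### The arm

A 6-joint arm with a two-finger parallel gripper is mounted at the origin on the work surface. World frame = base frame: x ahead of the robot, y to its left, z up, the work surface at z = 0. Lengths are in m, angles in rad, forces in N, time in s.
With the tool pointing down it reaches from about 0.375 to 0.9 m from the base axis. Payload 3.1 kg.
Tool frame: the origin (TCP) lies at the very end of the fingers, on their centre line; the grasp point (between the pads) lies 19 mm behind it; z points along the fingers, y is the direction in which the jaws open and shut (so a half turn about z gives the same grasp; the last joint's range is limited). The gripper opens to 87 mm and grips with 3 to 60 N. Pads are 19 mm wide; open, the fingers measure 117 mm over their backs; the gripper's body (75 mm by 190 mm) begins 51 mm behind the grasp point.
Start: joints at [1.079, 0.527, 1.433, -0, 1.181, -0.178], TCP at [0.192, 0.595, 0.223] pointing down, gripper open.
Joint ranges: [-3.08, 3.08], [-0.75, 2.2], [0.22, 2.44], [-1.43, 4.57], [0, 2.65], [-2.85, 2.85]. Speed limits (rad/s): [2.79, 2.79, 3.14, 3.14, 3.14, 3.14].

### API

Orientations are given as a unit quaternion [x, y, z, w].
In Python, from rig import robot gives the robot as it stands. The module is installed in compiled form; this text tells all that it offers.
- The arm moves only by the tool carry_out, never from a script. Its argument "series" is a list of rows, each a list of 7 numbers: the shift along the tool's x, y, z in mm, then the turn, a rotation vector about the tool's x, y, z in degrees, then the gripper command: -1 is shut, 1 is fully open, values between are in proportion. In form: [[tx, ty, tz, rx, ry, rz, claw], ...]. A call has 1 to 8 rows; each row is the pose to reach, as a shift and turn from the pose measured when the call began, along the tool's axes at that moment; what a row does not reach only later rows make up. A row lasts 1/8 s, in which the tool goes at most 62.5 mm and 10.7 degrees, less where a joint would pass 70% of its speed; a pose out of reach is approached as far as the arm can. A call with a gripper value outside its range is refused whole. The fingers move at their own pace and stop on an object; "force" is the grip in N (left out, the last holds). Time passes only in rows, so rows that repeat a pose let the fingers close. It gives the time, the measured TCP pose, the force and the opening at its end, in the units of the state.
- robot.get_obs(): the state, without advancing time (a new reading comes with each control period).
- robot.camera(name): name is "side" or "top" or "wrist"; returns a dict with "pixels" (480x640x3 uint8, red, green, blue), "fx", "fy", "cx", "cy" (pixels), "position" and "attitude" of the camera in the world. Camera axes: x right, y down, z forward; pixel columns grow to the right and rows downward; lengths in m; the calibration is good to about 2 mm. A picture is of the moment at which its call begins. There is no depth.
- robot.hand_in(): hands the job in, once; it reports no verdict.
The state is a dict: "time": time; "q": joint angles; "joint_velocities": joint speeds; "joint_torque": joint torques, N m; "position": TCP position; "tool_rot": TCP orientation; "ft_force": force on the tool from outside, world axes, zero at the start; "moment": the same for the moment, N m; "grip_width": finger opening in m.
Only numpy, scipy, OpenCV 4.12 (cv2) and the standard library are available. Lean on these libraries where they do the work, as an engineer would, in place of code of your own. Each camera call takes 0.05 s, during which the arm holds its last target.

### The job

Slide the telescopic stand's cup upward until its sprung button pops through the next hole and holds by itself; stop there, without straining the button against the hole. Then set the torch gently, lens up, all the way down in the cup and leave it there, with nothing else on the ledge disturbed.

Things in the scene. Friction and masses are not known exactly. Their poses are not given: they have to be found in the camera images.
- stand: Steel foot disc of the telescopic torch stand, 130 mm across, 10 mm thick, fixed, upright. Origin: centre of its underside, on the ledge; z up; x to the side where the button shows. Above it an upright aluminium tube, 34 mm across, surrounds the mast, with two black 10 mm holes, one above the other, on its +x side; its top is 110 to 138 mm above the ledge.
- mast: Inner tube (22 mm) with the grey cup on top, about 0.4 kg; slides straight up out of the aluminium tube, cannot turn. Origin: at stand's origin when fully down (as at the start), rising with the mast. Raising it takes 4 to 7 N (weight and friction); let go between holes it slides down again. Latched and released, it settles back up to 4 mm and stays.
- button_seat (a point): Point in the mast, on its axis, 37 mm above the mast's origin, level with its red 8 mm sprung button, which is pressed inside the aluminium tube while sliding. At a hole it pops 5 mm out within 2 mm of travel and blocks the mast both ways.
- cup_mouth (a point): Centre of the cup's mouth, level with its rim: 174 mm above the ledge at the start. Cup: outside 44 mm across, 34 mm high, walls 5 mm, inside 34 mm across and 30 mm deep. The cup's outside can be gripped from above.
- cup_floor (a point): Centre of the cup's inner floor, 30 mm below the mouth; moves with the mast.
- collar (a joint): How far (m) the aluminium tube with the holes, hung in rubber, is dragged up (+) or down (-) by the button: about 0 unloaded, 8 N per mm; the rubber tears beyond 2.8 mm (22 N). It does not tell the holes' height: the tube is clamped at another height each time, unmeasured; the lower (next) hole is met after 30 to 58 mm of mast rise, the upper 34 mm later.
- torch: Black plastic torch standing upright on its tail on the ledge, lens up, about 0.2 kg, 95 mm tall; body 30 mm across, head 34 mm across from 72 mm to 95 mm above the tail; orange button on its side. Origin: centre of the tail's underside; z towards the lens.
- padlock: Bystander: blue plastic padlock lying flat, 75 by 40 by 22 mm. Origin: under the centre of its 45 mm body.
- coin_dish: Bystander: blue ceramic dish with coins, 110 mm across, 22 mm high. Origin: centre of its underside.
- paperweight: Bystander: green glass dome, 64 mm across, 35 mm high. Origin: centre of its underside.
- shoehorn: Bystander: folded aluminium shoehorn lying flat, 150 by 34 by 11 mm, long along its x. Origin: centre of its underside.
- glasses_case: Bystander: black spectacle case, 160 by 60 by 40 mm, long along its x. Origin: centre of its underside.
Not all that is in view belongs to the job. Leave any turquoise look-alike of the torch alone.

How it is judged:
By the outcome, as a careful person would: the job done as asked, in the order asked, and still so for the second after the job is handed in, with the robot touching nothing.
It also fails if it takes over 69 s, if anything falls off the work surface, if the arm or the gripper's body presses on something with over 40 N, if the wrist force passes 120 N, or if a joint passes its speed limit or range.

## Working session

There is one attempt and no reset: what is moved stays moved. The work goes in short steps, Python scripts to look and compute and a tool call to move; the robot and the scene stay as the last step left them, time stands still between calls to the robot, and variables do not carry over. Pictures are saved under pics/ and viewed, and the job is handed in when it is done.

Besides the shell and the picture viewer there is one more tool, called after ">>>" as name(argument=value, ...) on one line, values as JSON. carry_out: Moves the arm, as the interface text tells. Its arguments: {"type":"object","properties":{"series":{"type":"array"},"force":{"type":"number"}},"required":["series"]}

```bash
mkdir -p pics; cat > h.py <<'E'
from rig import robot
import numpy as np, cv2
from scipy.spatial.transform import Rotation as R
def snap(n,f):
    c=robot.camera(n); cv2.imwrite('pics/'+f,c['pixels'][:,:,::-1]); 
    import pickle; pickle.dump(c,open('pics/'+f+'.pkl','wb')); return c
def load(f):
    import pickle; return pickle.load(open('pics/'+f+'.pkl','rb'))
def att(c):
    a=np.array(c['attitude']); return a if a.shape==(3,3) else R.from_quat(a).as_matrix()
def ray(c,u,v):
    d=att(c)@np.array([(u-c['cx'])/c['fx'],(v-c['cy'])/c['fy'],1]); return np.array(c['position']),d
def atz(c,u,v,z):
    p,d=ray(c,u,v); return p+d*(z-p[2])/d[2]
def proj(c,P):
    q=att(c).T@(np.array(P)-np.array(c['position'])); return c['cx']+c['fx']*q[0]/q[2], c['cy']+c['fy']*q[1]/q[2]
def tri(c1,u1,c2,u2):
    p1,d1=ray(c1,*u1);p2,d2=ray(c2,*u2)
    A=np.stack([d1,-d2],1);s=np.linalg.lstsq(A,p2-p1,rcond=None)[0]
    a=p1+s[0]*d1;b=p2+s[1]*d2; return (a+b)/2,np.linalg.norm(a-b)
E
python3 - <<'E'
from h import *
for n in ['side','top','wrist']:
    c=snap(n,n+'0.png'); print(n,c['fx'],c['cx'],c['cy'],c['position'],c['attitude'])
print(robot.get_obs())
E
```

```text
side 440.66412985420925 313.1980966408704 240.0914249678571 [ 0.35275596 -0.54295772  0.86719035] [ 0.92575602 -0.1908732   0.05905815 -0.32102234]
top 526.3200354083948 327.925009255817 244.84312267854978 [ 0.34970356 -0.00179251  1.36067696] [ 0.71091196 -0.69802586  0.05469165 -0.066128  ]
wrist 353.6896691073158 322.9274871745969 238.57232118932004 [0.11547418 0.61943504 0.38531513] [0.79964576 0.58207885 0.0861104  0.11973245]
{'time': 0.15, 'q': array([ 1.07950838e+00,  5.28288686e-01,  1.43360091e+00,  1.08340567e-05,
        1.18140859e+00, -1.78483259e-01]), 'joint_velocities': array([-0.00065086, -0.00276596, -0.00141059,  0.00036309,  0.00046378,
       -0.00032526]), 'joint_torque': array([ 6.31611329e-05, -4.40431488e+01, -1.76843441e+01,  6.33226801e-02,
        5.52376604e-02, -1.08342763e-04]), 'position': array([0.1920201 , 0.59418146, 0.22177653]), 'tool_rot': array([ 1.55767456e-01,  9.87793385e-01, -8.03742759e-04, -2.85001175e-04]), 'ft_force': array([-0.44788522, -0.28729542,  0.09256542]), 'moment': array([-0.00048308, -0.04701756,  0.04252959]), 'grip_width': 0.08704326588222629}
```

View pics/side0.png

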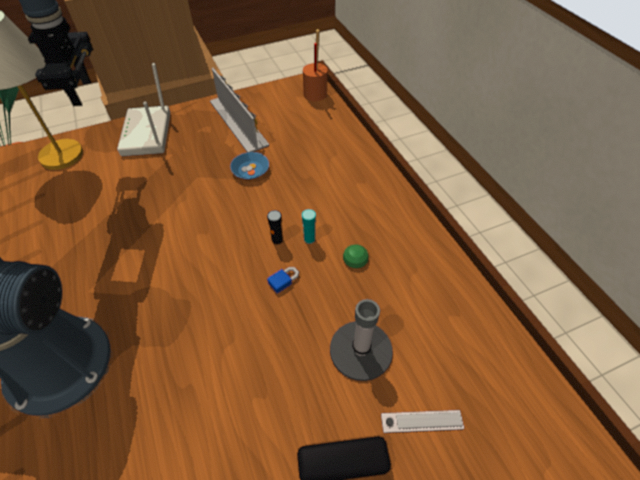

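View pics/top0.png

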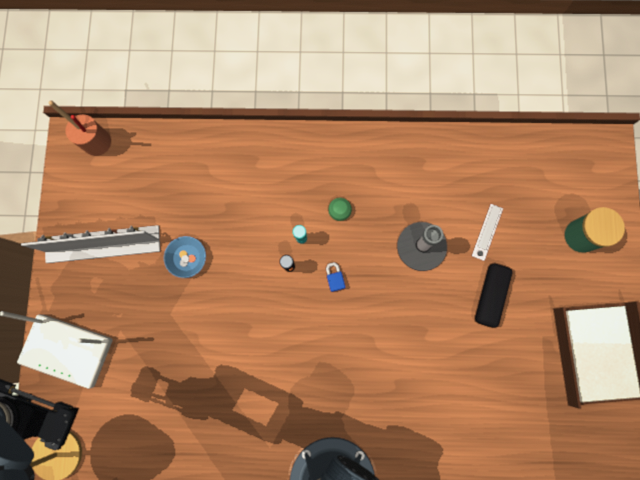

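View pics/wrist0.png

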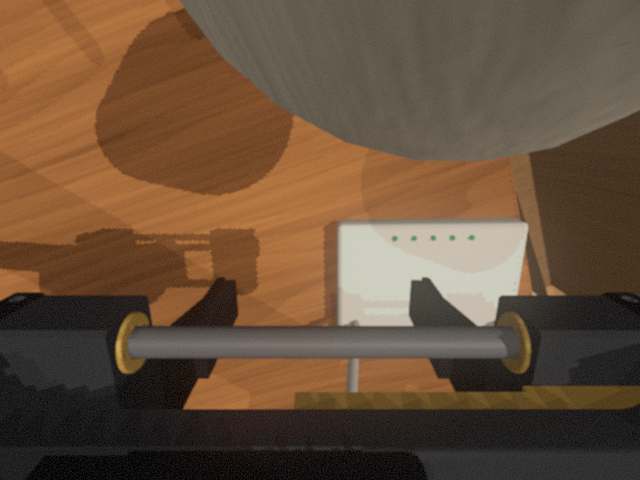

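The side view shows the stand at about (362,350) with its cup at (367,310), the black torch at (276,228) and the turquoise look-alike at (309,227). I'll enlarge these.

```bash
python3 - <<'E'
import cv2
a=cv2.imread('pics/side0.png');b=cv2.imread('pics/top0.png')
r=lambda im,x,y,w,h,k:cv2.resize(im[y:y+h,x:x+w],None,fx=k,fy=k,interpolation=cv2.INTER_CUBIC)
cv2.imwrite('pics/c1.png',r(a,320,290,80,95,6))
cv2.imwrite('pics/c2.png',r(b,270,190,190,100,4))
cv2.imwrite('pics/c3.png',r(a,260,200,70,50,8))
E
```

```text
(no output)
```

View pics/c1.png

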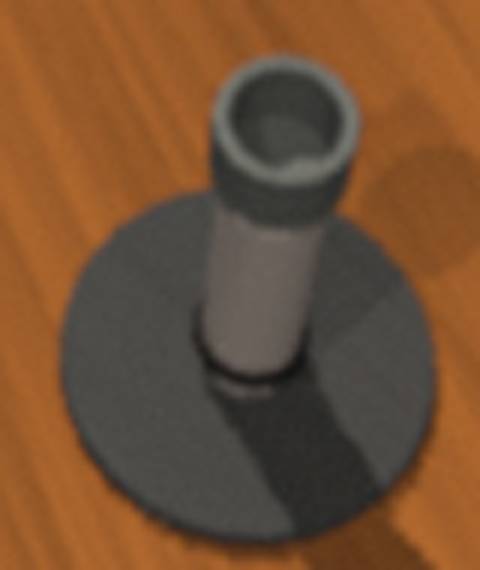

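View pics/c2.png

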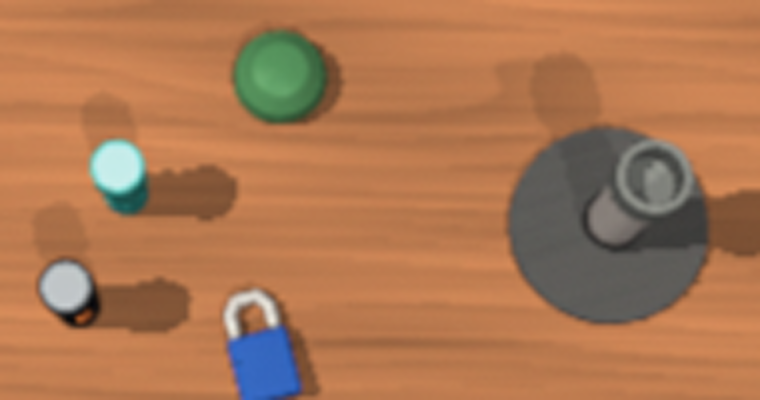

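View pics/c3.png

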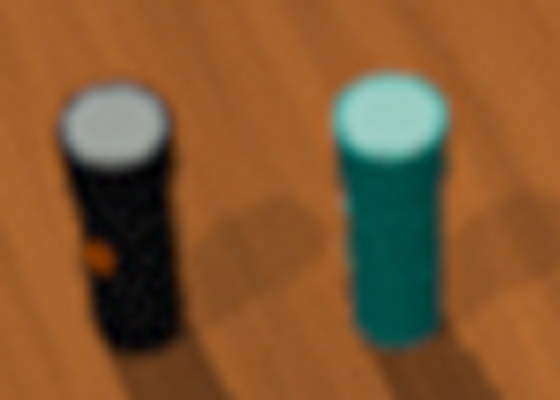

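```bash
python3 - <<'E'
from h import *
s=load('side0.png');t=load('top0.png')
for n,ut,us,z in [('cup',(433.25,234.25),(367.7,310),.174),('disc',(422,246.25),(361.3,350.8),.01),('torch',(286.75,261.75),(274.4,215.5),.095),('turq',(299.5,231.5),(308.9,214.6),.095)]:
    print(n,atz(t,*ut,z).round(4),atz(s,*us,z).round(4),tri(t,ut,s,us))
for n,u in [('padlock',(335,278)),('pw',(340,209)),('dish',(185,257))]: print(n,atz(t,*u,.02).round(3))
E
```

```text
cup [ 0.5833 -0.2212  0.174 ] [ 0.584  -0.2231  0.174 ] (array([ 0.58431414, -0.22179196,  0.17132442]), np.float64(0.0010475169743951658))
disc [ 0.5833 -0.2219  0.01  ] [ 0.5827 -0.2268  0.01  ] (array([ 0.58501481, -0.22340956,  0.00093873]), np.float64(0.0002698520392745636))
torch [0.5248 0.1201 0.095 ] [0.5259 0.1215 0.095 ] (array([0.52501973, 0.11991759, 0.09686434]), np.float64(0.000955277204457361))
turq [0.6002 0.0913 0.095 ] [0.6007 0.0917 0.095 ] (array([0.60029048, 0.09121561, 0.09563771]), np.float64(0.00039817840321917876))
padlock [0.495 0.002 0.02 ]
pw [ 0.677 -0.007  0.02 ]
dish [0.543 0.391 0.02 ]
```

```bash
cat >> h.py <<'E'
def shifts(targets):
    o=robot.get_obs(); M=R.from_quat(o['tool_rot']).as_matrix(); p=np.array(o['position'])
    print('t',round(o['time'],2),'p',p.round(4),'F',np.round(o['ft_force'],2),'M',np.round(o['moment'],2),'w',round(o['grip_width'],4),'tilt',(M[:,2]).round(4),'yang',np.degrees(np.arctan2(M[1,1],M[0,1])).round(2))
    # turn to make pointing exactly down & jaw at 72 deg
    a=np.radians(72); T=np.array([[-np.sin(a),np.cos(a),0],[np.cos(a),np.sin(a),0],[0,0,-1]]).T
    print('turn',np.degrees(R.from_matrix(M.T@T).as_rotvec()).round(2))
    for q in targets: print((1000*M.T@(np.array(q)-p)).round(1))
E
python3 - <<'E'
from h import *
shifts([(.2,.56,.29),(.22,.45,.30),(.3,.25,.30),(.4,.1,.30),(.5,-.1,.30),(.5836,-.222,.28)])
E
```

```text
t 0.15 p [0.192  0.5942 0.2218] F [-0.45 -0.29  0.09] M [-0.   -0.05  0.04] w 0.087 tilt [-8.0e-04 -1.5e-03 -1.0e+00] yang 72.08
turn [-0.1  -0.02  0.08]
[-18.1 -30.2 -68.2]
[ -71.  -128.7  -78. ]
[-208.6 -294.4  -77.8]
[-349.9 -406.3  -77.7]
[-506.6 -565.9  -77.4]
[-623.7 -656.2  -57.3]
```

>>> carry_out(series=[[-10,-20,-60,0,0,0,0.4],[-30,-65,-80,0,0,0,0.4],[-55,-115,-80,0,0,0,0.4],[-90,-165,-80,0,0,0,0.4],[-125,-210,-80,0,0,0,0.4],[-165,-250,-80,0,0,0,0.4],[-205,-295,-80,0,0,0,0.4],[-250,-330,-80,0,0,0,0.4]])

```text
time: 1.15
position: [0.3282, 0.2016, 0.3023]
tool_rot: [0.156, 0.988, -0.001, -0.0]
ft_force: [1.1, 1.0, 0.1]
grip_width: 0.0606
```

```bash
python3 - <<'E'
from h import *
shifts([(.4,.1,.29),(.5,-.1,.29),(.5836,-.222,.27)])
E
```

```text
t 1.15 p [0.3282 0.2016 0.3023] F [1.06 0.99 0.11] M [ 0.05 -0.08  0.01] w 0.0606 tilt [-8.0e-04 -1.4e-03 -1.0e+00] yang 72.1
turn [-0.09 -0.02  0.1 ]
[-99.6 -74.6  12.4]
[-256.2 -234.2   12.6]
[-373.3 -324.5   32.7]
```

>>> carry_out(series=[[-45,-35,10,0,0,0,0.4],[-90,-70,12,0,0,0,0.4],[-135,-110,12,0,0,0,0.4],[-180,-150,12,0,0,0,0.4],[-225,-195,12,0,0,0,0.4],[-275,-240,20,0,0,0,0.4],[-325,-285,27,0,0,0,0.4],[-373,-324,33,-0.1,0,0.1,0.4]])

```text
time: 2.15
position: [0.578, -0.2139, 0.2702]
tool_rot: [0.157, 0.988, 0.0, -0.0]
ft_force: [0.7, 0.3, 0.8]
grip_width: 0.0609
```

>>> carry_out(series=[[0,0,0,0,0,0,0.4],[0,0,0,0,0,0,0.4],[0,0,0,0,0,0,0.4]])

```text
time: 2.52
position: [0.5773, -0.2124, 0.2703]
tool_rot: [0.156, 0.988, 0.001, -0.001]
ft_force: [-0.5, 0.3, -1.2]
grip_width: 0.0607
```

```bash
python3 - <<'E'
from h import *
shifts([(.5836,-.222,.27),(.5836,-.222,.142)])
snap('wrist','w1.png');snap('side','s1.png')
E
```

```text
t 2.52 p [ 0.5773 -0.2124  0.2703] F [-0.49  0.29 -1.21] M [-0.01 -0.04 -0.01] w 0.0607 tilt [-0.0014  0.0017 -1.    ] yang 72.02
turn [ 0.06 -0.11  0.02]
[-9.  -7.2  0.3]
[ -9.2  -7.3 128.3]
```

View pics/w1.png

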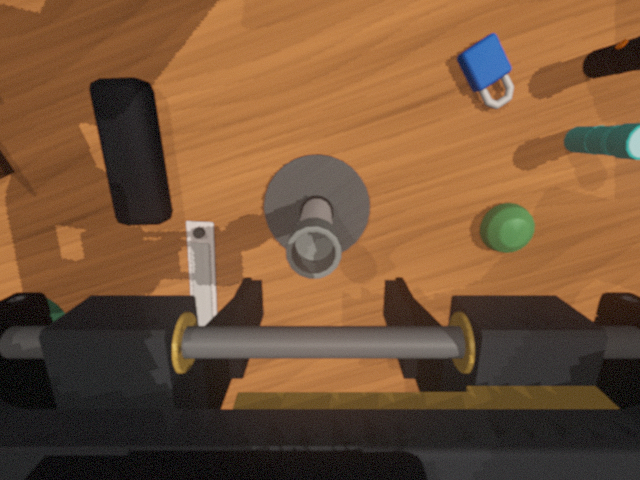

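View pics/s1.png

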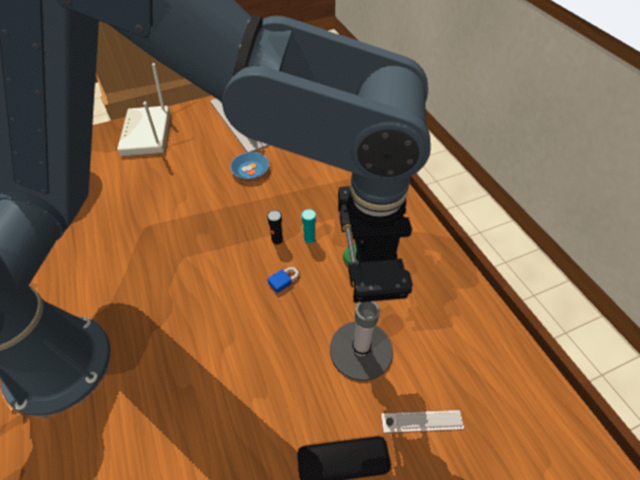

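```bash
python3 - <<'E'
from h import *
c=load('w1.png')
print(atz(c,314,251,.174), atz(c,317,204.5,.01))
E
```

```text
[ 0.58347988 -0.22125722  0.174     ] [ 0.5799502  -0.22017258  0.01      ]
```

>>> carry_out(series=[[-9,-7,50,0,-0.1,0,0.4],[-9,-7,50,0,-0.1,0,0.4],[-9,-7,50,0,-0.1,0,0.4]])

```text
time: 3.0
position: [0.5842, -0.2215, 0.222]
tool_rot: [0.156, 0.988, 0.0, 0.001]
ft_force: [0.9, 0.6, 0.1]
grip_width: 0.0607
```

```bash
python3 - <<'E'
from h import *
shifts([(.5836,-.222,.142)])
snap('wrist','w2.png')
E
```

```text
t 3.0 p [ 0.5842 -0.2215  0.222 ] F [0.89 0.56 0.06] M [ 0.03 -0.02 -0.01] w 0.0607 tilt [ 1.9e-03  1.0e-04 -1.0e+00] yang 72.07
turn [0.04 0.1  0.07]
[ 0.6 -0.8 80. ]
```

View pics/w2.png

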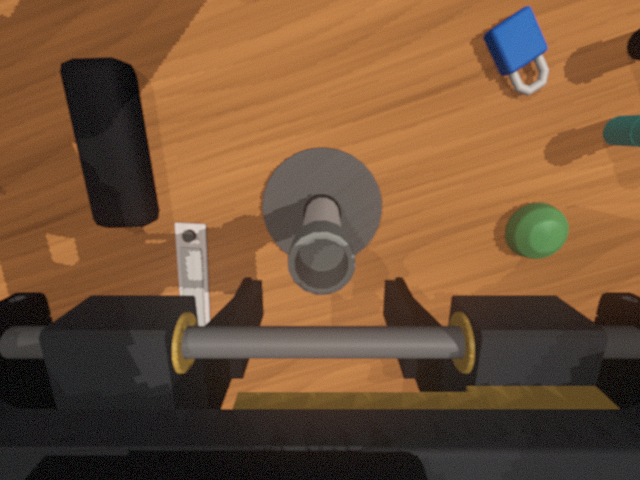

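The wrist view puts the cup mouth at (321,263), which is centred between the fingers and agrees with the other cameras. Next I'll descend and grip it.

>>> carry_out(series=[[0.6,-0.6,40,0,0.1,0,0.4],[0.6,-0.6,65,0,0.1,0,0.4],[0.6,-0.6,78,0,0.1,0,0.4],[0.6,-0.6,78,0,0.1,0,0.4]])

```text
time: 3.55
position: [0.5844, -0.2222, 0.145]
tool_rot: [0.156, 0.988, -0.0, 0.001]
ft_force: [-0.3, -1.1, 0.2]
grip_width: 0.061
```

>>> carry_out(force=10, series=[[0,0,0,0,0,0,0.1],[0,0,0,0,0,0,0],[0,0,0,0,0,0,-0.1],[0,0,0,0,0,0,-0.2],[0,0,0,0,0,0,-1]])

```text
time: 4.18
position: [0.5849, -0.2228, 0.146]
tool_rot: [0.156, 0.988, -0.001, 0.002]
ft_force: [-0.9, -1.7, 5.1]
grip_width: 0.0446
```

```bash
python3 - <<'E'
from h import *
shifts([(.5836,-.222,.143)])
E
```

```text
t 4.17 p [ 0.5849 -0.2228  0.146 ] F [-0.91 -1.73  5.08] M [-0.15  0.15  0.1 ] w 0.0446 tilt [ 0.0035 -0.0018 -1.    ] yang 72.09
turn [-0.04  0.22  0.09]
[1.5 0.4 3. ]
```

>>> carry_out(force=20, series=[[0,0,0,0,0.2,0,-1],[0,0,0,0,0.2,0,-1],[0,0,-3,0,0.2,0,-1],[0,0,-6,0,0.2,0,-1],[0,0,-6,0,0.2,0,-1]])

```text
time: 4.8
position: [0.5849, -0.2228, 0.1515]
tool_rot: [0.156, 0.988, -0.0, -0.0]
ft_force: [1.8, -1.9, -7.3]
grip_width: 0.0444
```

```bash
python3 - <<'E'
from h import *
shifts([(.5849,-.2228,.172)])
E
```

```text
t 4.8 p [ 0.5849 -0.2228  0.1515] F [ 1.8  -1.93 -7.33] M [-0.37 -0.33  0.06] w 0.0444 tilt [-4.e-04 -4.e-04 -1.e+00] yang 72.09
turn [-0.03 -0.02  0.09]
[ -0.   -0.  -20.5]
```

>>> carry_out(series=[[0,0,-5,0,0,0,-1],[0,0,-10,0,0,0,-1],[0,0,-15,0,0,0,-1],[0,0,-20,0,0,0,-1],[0,0,-20,0,0,0,-1]])

```text
time: 5.42
position: [0.5849, -0.2228, 0.1726]
tool_rot: [0.156, 0.988, -0.0, 0.0]
ft_force: [1.0, -0.7, -3.1]
grip_width: 0.0436
```

```bash
python3 - <<'E'
from h import *
shifts([(.5849,-.2228,.172)])
c=snap('side','s2.png')
cv2.imwrite('pics/s2c.png',cv2.resize(c['pixels'][270:390,310:420,::-1],None,fx=5,fy=5,interpolation=cv2.INTER_CUBIC))
E
```

```text
t 5.42 p [ 0.5849 -0.2228  0.1726] F [ 0.97 -0.72 -3.07] M [-0.28 -0.18  0.03] w 0.0436 tilt [-1.e-04 -8.e-04 -1.e+00] yang 72.1
turn [-0.04  0.01  0.1 ]
[-0.1 -0.   0.6]
```

View pics/s2c.png

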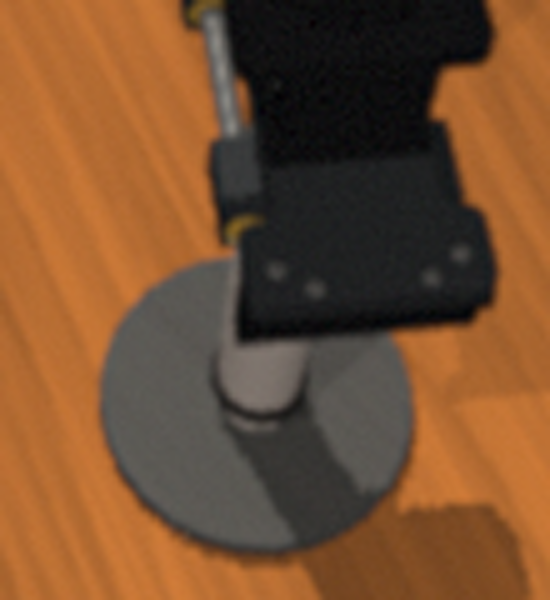

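```bash
python3 - <<'E'
from h import *
snap('wrist','w3.png')
E
```

```text
(no output)
```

View pics/w3.png

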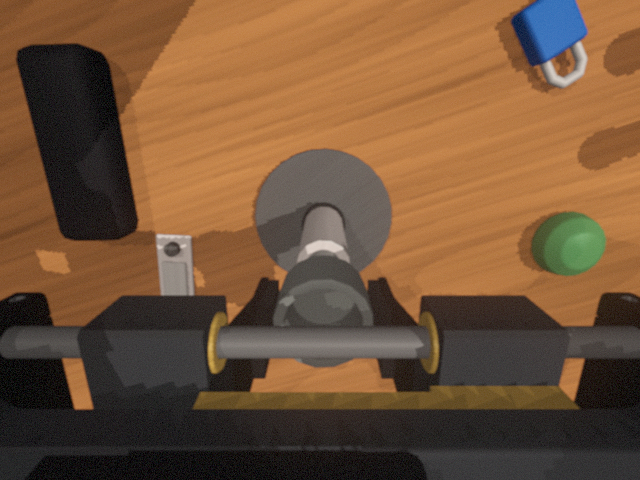

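The wrist view shows the bright inner mast at (325,248), between the tube and the cup, so the mast is rising with the grip. From here I'll lift in small steps.

>>> carry_out(series=[[0,0,-1,0,0,0,-1],[0,0,-2,0,0,0,-1],[0,0,-3,0,0,0,-1],[0,0,-3,0,0,0,-1]])

```text
time: 6.02
position: [0.5849, -0.2228, 0.1754]
tool_rot: [0.156, 0.988, -0.0, -0.0]
ft_force: [1.7, -1.7, -6.2]
grip_width: 0.0442
```

>>> carry_out(series=[[0,0,-0.5,0,0,0,-1],[0,0,-1,0,0,0,-1],[0,0,-1.5,0,0,0,-1],[0,0,-2,0,0,0,-1]])

```text
time: 6.52
position: [0.5848, -0.2228, 0.1774]
tool_rot: [0.156, 0.988, -0.0, -0.0]
ft_force: [2.4, -1.8, -8.0]
grip_width: 0.044
```

>>> carry_out(series=[[0,0,-0.5,0,0,0,-1],[0,0,-1,0,0,0,-1],[0,0,-1.5,0,0,0,-1]])

```text
time: 6.9
position: [0.5848, -0.2228, 0.179]
tool_rot: [0.156, 0.988, -0.0, -0.0]
ft_force: [2.7, -2.4, -8.4]
grip_width: 0.0442
```

>>> carry_out(series=[[0,0,-0.5,0,0,0,-1],[0,0,-1,0,0,0,-1],[0,0,-1.5,0,0,0,-1]])

```text
time: 7.28
position: [0.5848, -0.2228, 0.1805]
tool_rot: [0.156, 0.988, -0.0, -0.0]
ft_force: [3.4, -2.0, -8.2]
grip_width: 0.0443
```

>>> carry_out(series=[[0,0,-0.5,0,0,0,-1],[0,0,-1,0,0,0,-1],[0,0,-1.5,0,0,0,-1]])

```text
time: 7.65
position: [0.5848, -0.2228, 0.182]
tool_rot: [0.156, 0.988, -0.0, -0.0]
ft_force: [3.2, -2.2, -7.8]
grip_width: 0.0439
```

>>> carry_out(series=[[0,0,-0.5,0,0,0,-1],[0,0,-1,0,0,0,-1],[0,0,-1.5,0,0,0,-1]])

```text
time: 8.02
position: [0.5848, -0.2228, 0.1835]
tool_rot: [0.156, 0.988, -0.0, -0.0]
ft_force: [2.4, -2.2, -9.0]
grip_width: 0.0439
```

>>> carry_out(series=[[0,0,-0.5,0,0,0,-1],[0,0,-1,0,0,0,-1],[0,0,-1.5,0,0,0,-1]])

```text
time: 8.4
position: [0.5848, -0.2228, 0.1851]
tool_rot: [0.156, 0.988, -0.0, -0.0]
ft_force: [3.7, -1.7, -7.9]
grip_width: 0.044
```

>>> carry_out(series=[[0,0,-0.5,0,0,0,-1],[0,0,-1,0,0,0,-1],[0,0,-1.5,0,0,0,-1]])

```text
time: 8.78
position: [0.5848, -0.2228, 0.1866]
tool_rot: [0.156, 0.988, -0.0, -0.0]
ft_force: [2.5, -2.6, -8.2]
grip_width: 0.0439
```

>>> carry_out(series=[[0,0,-0.5,0,0,0,-1],[0,0,-1,0,0,0,-1],[0,0,-1.5,0,0,0,-1]])

```text
time: 9.15
position: [0.5848, -0.2228, 0.1882]
tool_rot: [0.156, 0.988, -0.0, -0.0]
ft_force: [3.1, -2.3, -8.9]
grip_width: 0.0444
```

>>> carry_out(series=[[0,0,-0.5,0,0,0,-1],[0,0,-1,0,0,0,-1],[0,0,-1.5,0,0,0,-1]])

```text
time: 9.52
position: [0.5848, -0.2228, 0.1897]
tool_rot: [0.156, 0.988, -0.0, -0.0]
ft_force: [2.3, -3.1, -8.7]
grip_width: 0.0443
```

>>> carry_out(series=[[0,0,-0.5,0,0,0,-1],[0,0,-1,0,0,0,-1],[0,0,-1.5,0,0,0,-1]])

```text
time: 9.9
position: [0.5848, -0.2228, 0.1912]
tool_rot: [0.156, 0.988, -0.0, -0.0]
ft_force: [2.4, -1.0, -8.0]
grip_width: 0.0439
```

>>> carry_out(series=[[0,0,-0.5,0,0,0,-1],[0,0,-1,0,0,0,-1],[0,0,-1.5,0,0,0,-1]])

```text
time: 10.28
position: [0.5848, -0.2228, 0.193]
tool_rot: [0.156, 0.988, -0.0, 0.0]
ft_force: [2.3, -2.0, -5.8]
grip_width: 0.0441
```

The force eased from about -8.5 N to -5.8 N, so the button may be entering the hole. Smaller steps now.

>>> carry_out(series=[[0,0,-0.4,0,0,0,-1],[0,0,-0.8,0,0,0,-1],[0,0,-0.8,0,0,0,-1]])

```text
time: 10.65
position: [0.5849, -0.2228, 0.1948]
tool_rot: [0.156, 0.988, -0.001, 0.0]
ft_force: [0.4, 0.3, 0.4]
grip_width: 0.0441
```

```bash
python3 - <<'E'
from h import *
shifts([])
c=snap('wrist','w4.png')
cv2.imwrite('pics/w4c.png',cv2.resize(c['pixels'][140:380,220:440,::-1],None,fx=2.5,fy=2.5,interpolation=cv2.INTER_CUBIC))
c=snap('side','s4.png')
cv2.imwrite('pics/s4c.png',cv2.resize(c['pixels'][270:390,310:420,::-1],None,fx=5,fy=5,interpolation=cv2.INTER_CUBIC))
shifts([])
E
```

```text
t 10.65 p [ 0.5849 -0.2228  0.1948] F [0.38 0.33 0.39] M [-0.12  0.    0.12] w 0.0441 tilt [ 4.0e-04 -1.1e-03 -1.0e+00] yang 72.09
turn [-0.05  0.04  0.09]
t 10.75 p [ 0.5849 -0.2228  0.1948] F [-0.51 -0.55  2.08] M [-0.12  0.07 -0.03] w 0.0439 tilt [ 4.0e-04 -1.1e-03 -1.0e+00] yang 72.09
turn [-0.05  0.04  0.09]
```

View pics/w4c.png

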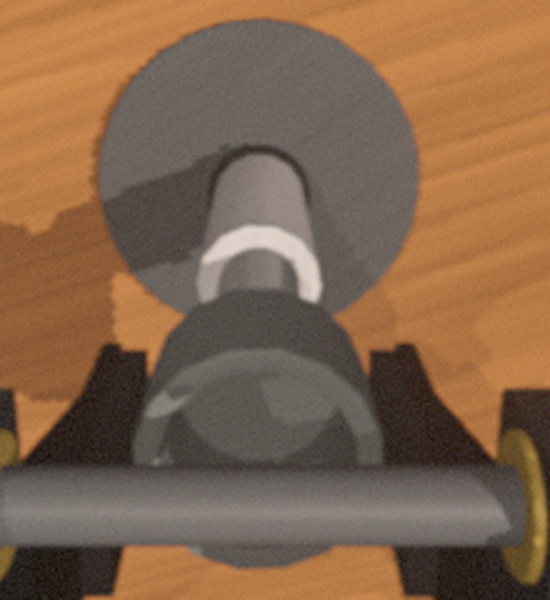

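View pics/s4c.png

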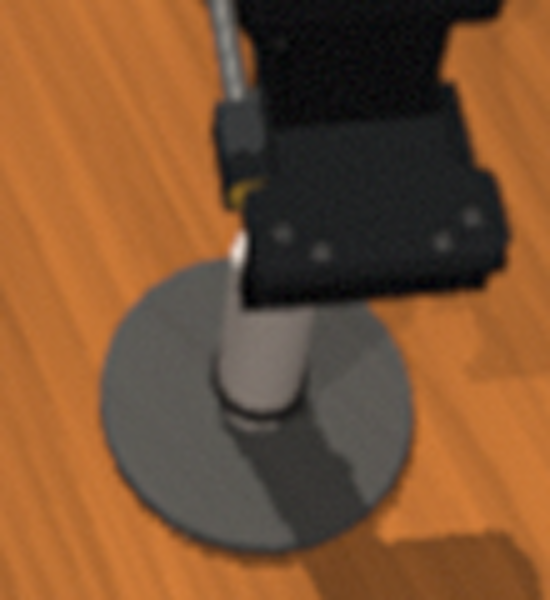

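>>> carry_out(series=[[0,0,0.5,0,0,0,-1],[0,0,1,0,0,0,-1],[0,0,1,0,0,0,-1]])

```text
time: 11.12
position: [0.5849, -0.2228, 0.1944]
tool_rot: [0.156, 0.988, -0.001, 0.0]
ft_force: [-1.0, 0.3, 5.5]
grip_width: 0.0443
```

>>> carry_out(series=[[0,0,-0.5,0,0,0,-1],[0,0,-0.5,0,0,0,-0.1],[0,0,-0.5,0,0,0,0.1],[0,0,-0.5,0,0,0,0.2],[0,0,-0.5,0,0,0,0.4],[0,0,-0.5,0,0,0,0.4]])

```text
time: 11.88
position: [0.5848, -0.2227, 0.1947]
tool_rot: [0.156, 0.988, -0.0, 0.0]
ft_force: [-0.5, -0.0, -0.7]
grip_width: 0.0595
```

```bash
python3 - <<'E'
from h import *
c=snap('wrist','w5.png')
cv2.imwrite('pics/w5c.png',cv2.resize(c['pixels'][140:380,220:440,::-1],None,fx=2.5,fy=2.5,interpolation=cv2.INTER_CUBIC))
shifts([])
E
```

```text
t 11.93 p [ 0.5849 -0.2227  0.1948] F [ 0.06  0.54 -0.47] M [-0.06  0.   -0.03] w 0.0601 tilt [ 5.0e-04 -1.1e-03 -1.0e+00] yang 72.1
turn [-0.05  0.05  0.1 ]
```

View pics/w5c.png

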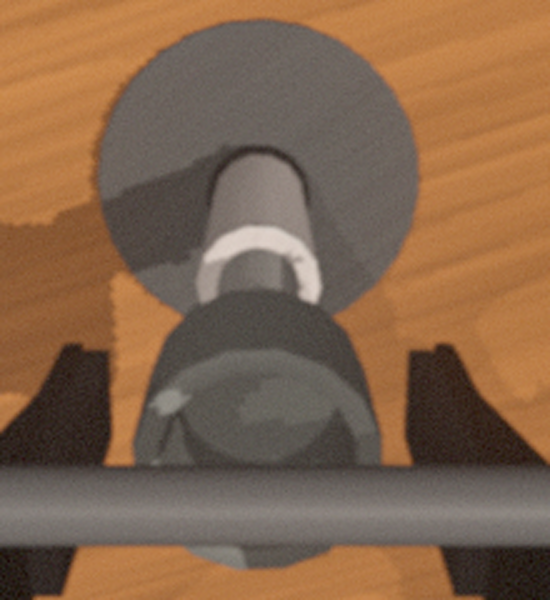

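The cup held its height when released, so it is latched. Next is the torch.

>>> carry_out(series=[[0,0,-40,0,0,0,0.4],[0,0,-80,0,0,0,0.4],[10,30,-105,0,0,0,0.4],[35,75,-105,0,0,0,0.4],[60,130,-105,0,0,0,0.4],[85,185,-105,0,0,0,0.4],[110,240,-105,0,0,0,0.4],[110,240,-105,0,0,0,0.4]])

```text
time: 12.92
position: [0.5526, 0.0437, 0.2997]
tool_rot: [0.153, 0.988, 0.0, -0.0]
ft_force: [-1.2, -0.6, -0.3]
grip_width: 0.0608
```

```bash
python3 - <<'E'
from h import *
shifts([(.5254,.1207,.25),(.5254,.1207,.18),(.5254,.1207,.066)])
c=snap('side','s6.png'); d=snap('top','t6.png')
r=lambda im,x,y,w,h,k:cv2.resize(im[y:y+h,x:x+w,::-1],None,fx=k,fy=k,interpolation=cv2.INTER_CUBIC)
cv2.imwrite('pics/s6c.png',r(c['pixels'],320,270,80,110,5))
cv2.imwrite('pics/t6c.png',r(d['pixels'],270,190,190,100,4))
E
```

```text
t 12.93 p [0.5526 0.0437 0.2997] F [-1.21 -0.62 -0.34] M [-0.04  0.    0.02] w 0.0608 tilt [-1.e-04  0.e+00 -1.e+00] yang 72.45
turn [-0.   -0.01  0.45]
[49.1 65.2 49.7]
[ 49.1  65.2 119.7]
[ 49.1  65.2 233.7]
```

View pics/s6c.png

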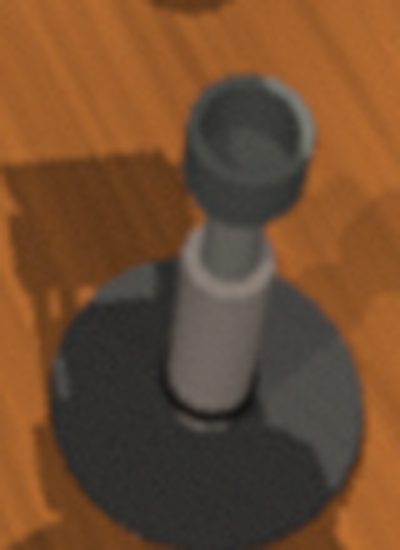

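View pics/t6c.png

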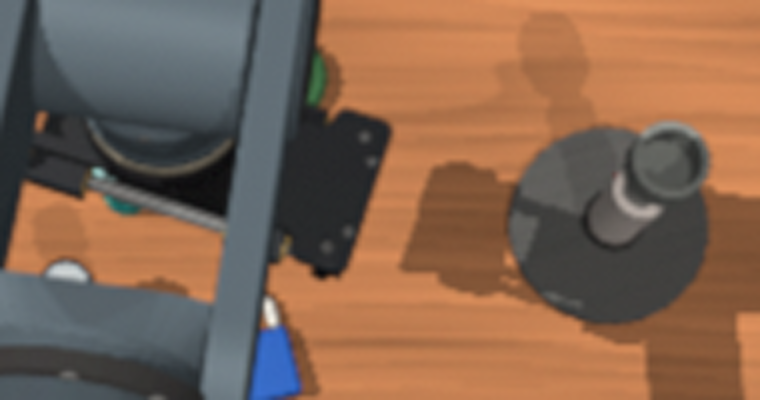

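```bash
python3 - <<'E'
from h import *
s=load('s6.png');t=load('t6.png')
print(tri(t,(437.25,230),s,(370.2,297.6)))
for z in (.218,.222): print(atz(t,437.25,230,z),atz(s,370.2,297.6,z))
E
```

```text
(array([ 0.58499787, -0.22254486,  0.2152078 ]), np.float64(0.00022933004455790077))
[ 0.58431023 -0.22197759  0.218     ] [ 0.5841212 -0.2239278  0.218    ]
[ 0.58348898 -0.22120682  0.222     ] [ 0.58269563 -0.22589351  0.222     ]
```

>>> carry_out(series=[[25,32,0,0,0,0.4,0.4],[49,65,30,0,0,0.4,0.4],[49,65,60,0,0,0.4,0.4],[49,65,90,0,0,0.4,0.4],[49,65,100,0,0,0.4,0.4],[49,65,100,0,0,0.4,0.4]])

```text
time: 13.78
position: [0.5277, 0.1155, 0.1992]
tool_rot: [0.159, 0.987, -0.001, 0.0]
ft_force: [0.4, 0.9, 0.1]
grip_width: 0.0609
```

```bash
python3 - <<'E'
from h import *
shifts([(.5254,.1207,.18),(.5254,.1207,.066)])
c=snap('wrist','w7.png')
print(proj(c,(.5254,.1207,.095)))
E
```

```text
t 13.78 p [0.5277 0.1155 0.1992] F [0.43 0.93 0.06] M [-0.01  0.02  0.01] w 0.0609 tilt [ 2.0e-04 -2.1e-03 -1.0e+00] yang 71.7
turn [-0.11  0.05 -0.3 ]
[ 3.8  4.3 19.2]
[  3.9   4.5 133.2]
(np.float64(328.1589657749119), np.float64(232.471249556141))
```

View pics/w7.png

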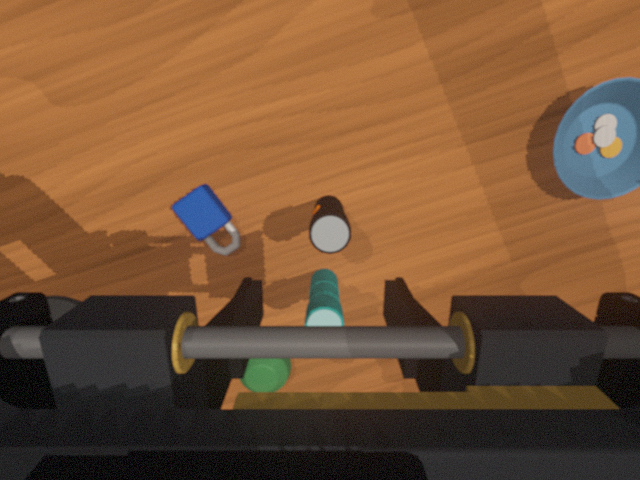

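>>> carry_out(series=[[4,4.5,20,-0.1,0,-0.3,0.4],[4,4.5,50,-0.1,0,-0.3,0.4],[4,4.5,80,-0.1,0,-0.3,0.4],[4,4.5,105,-0.1,0,-0.3,0.4],[4,4.5,125,-0.1,0,-0.3,0.4],[4,4.5,133,-0.1,0,-0.3,0.4],[4,4.5,133,-0.1,0,-0.3,0.4],[4,4.5,133,-0.1,0,-0.3,0.4]])

```text
time: 14.82
position: [0.5271, 0.1209, 0.0681]
tool_rot: [0.156, 0.988, 0.0, 0.002]
ft_force: [0.4, -0.2, 0.1]
grip_width: 0.0612
```

```bash
python3 - <<'E'
from h import *
shifts([(.5254,.1207,.066)])
c=snap('wrist','w8.png')
E
```

```text
t 14.82 p [0.5271 0.1209 0.0681] F [ 0.41 -0.24  0.09] M [-0.01 -0.02 -0.03] w 0.0612 tilt [ 4.9e-03 -3.0e-04 -1.0e+00] yang 72.02
turn [0.07 0.28 0.02]
[ 1.6 -0.7  2.1]
```

View pics/w8.png

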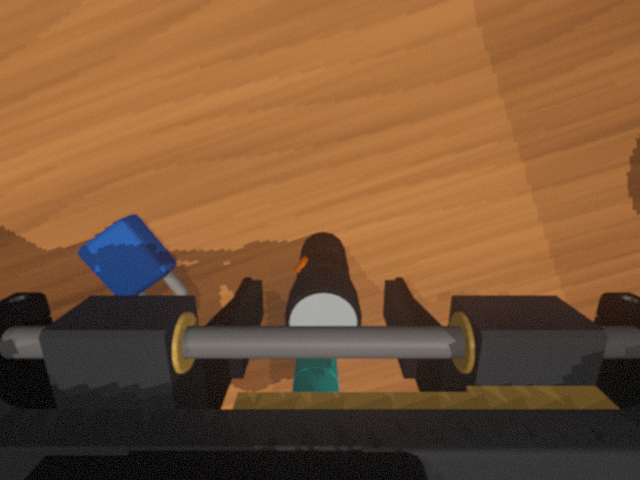

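Torch is centred between the fingers at (323,310). I'll trim the tilt and grip.

>>> carry_out(force=12, series=[[1.6,-0.5,2,0,0.3,0,0.4],[1.6,-0.5,2,0,0.3,0,0.2],[1.6,-0.5,2,0,0.3,0,0],[1.6,-0.5,2,0,0.3,0,-0.2],[1.6,-0.5,2,0,0.3,0,-0.4],[1.6,-0.5,2,0,0.3,0,-1],[1.6,-0.5,2,0,0.3,0,-1],[1.6,-0.5,2,0,0.3,0,-1]])

```text
time: 15.88
position: [0.5254, 0.121, 0.066]
tool_rot: [0.156, 0.988, 0.001, -0.0]
ft_force: [0.3, 0.8, -0.4]
grip_width: 0.0335
```

```bash
python3 - <<'E'
from h import *
shifts([(.5254,.1207,.066)])
E
```

```text
t 15.88 p [0.5254 0.121  0.066 ] F [ 0.27  0.76 -0.44] M [ 0.08 -0.04  0.02] w 0.0335 tilt [-1.0e-04  1.3e-03 -1.0e+00] yang 72.01
turn [ 0.07 -0.03  0.01]
[-0.1 -0.3  0. ]
```

>>> carry_out(series=[[0,0,-10,0,0,0,-1],[0,0,-40,0,0,0,-1],[0,0,-90,0,0,0,-1],[0,0,-140,0,0,0,-1],[0,0,-190,0,0,0,-1],[0,0,-240,0,0,0,-1],[0,0,-274,0,0,0,-1],[0,0,-274,0,0,0,-1]])

```text
time: 16.88
position: [0.5266, 0.1207, 0.3433]
tool_rot: [0.156, 0.988, 0.001, 0.003]
ft_force: [-0.0, 0.5, -2.1]
grip_width: 0.0334
```

```bash
python3 - <<'E'
from h import *
shifts([(.584,-.2222,.340)])
E
```

```text
t 16.88 p [0.5266 0.1207 0.3433] F [-0.    0.51 -2.09] M [0.01 0.03 0.05] w 0.0334 tilt [ 0.0071  0.0014 -1.    ] yang 72.02
turn [0.2  0.36 0.02]
[-160.4 -308.4    3.3]
```

>>> carry_out(series=[[-15,-30,3,0.2,0.3,0,-1],[-35,-70,3,0.2,0.3,0,-1],[-60,-115,3,0.2,0.3,0,-1],[-85,-165,3,0.2,0.3,0,-1],[-110,-215,3,0.2,0.3,0,-1],[-135,-260,3,0.2,0.3,0,-1],[-152,-292,3,0.2,0.3,0,-1],[-160,-308,3,0.2,0.3,0,-1]])

```text
time: 17.88
position: [0.5827, -0.2231, 0.3377]
tool_rot: [0.157, 0.988, 0.001, -0.002]
ft_force: [-0.1, 0.6, -2.3]
grip_width: 0.0338
```

```bash
python3 - <<'E'
from h import *
shifts([(.584,-.2222,.300)])
E
```

```text
t 17.88 p [ 0.5827 -0.2231  0.3377] F [-0.09  0.57 -2.32] M [ 0.01 -0.01 -0.01] w 0.0338 tilt [-0.0028  0.002  -1.    ] yang 71.9
turn [ 0.06 -0.19 -0.1 ]
[-1.   1.2 37.7]
```

>>> carry_out(series=[[-1,1.2,20,0,-0.2,-0.1,-1],[-1,1.2,37,0,-0.2,-0.1,-1],[-1,1.2,37,0,-0.2,-0.1,-1],[-1,1.2,37,0,-0.2,-0.1,-1]])

```text
time: 18.38
position: [0.5841, -0.2216, 0.3009]
tool_rot: [0.156, 0.988, 0.001, 0.0]
ft_force: [0.6, 0.1, -1.8]
grip_width: 0.0333
```

```bash
python3 - <<'E'
from h import *
shifts([(.584,-.2222,.300)])
r=lambda im,x,y,w,h,k:cv2.resize(im[y:y+h,x:x+w,::-1],None,fx=k,fy=k,interpolation=cv2.INTER_CUBIC)
c=snap('wrist','w9.png');cv2.imwrite('pics/w9c.png',r(c['pixels'],220,140,200,220,2.7))
c=snap('side','s9.png');cv2.imwrite('pics/s9c.png',r(c['pixels'],320,240,90,120,5))
print('rim c',proj(load('s9.png'),(.584,-.2222,.218)),'tail',proj(load('s9.png'),(.584,-.2222,.234)))
E
```

```text
t 18.38 p [ 0.5841 -0.2216  0.3009] F [ 0.64  0.12 -1.81] M [-0.01 -0.01  0.01] w 0.0333 tilt [ 6.0e-04  1.1e-03 -1.0e+00] yang 72.05
turn [0.07 0.01 0.05]
[-0.1 -0.6  0.9]
rim c (np.float64(369.6627578653753), np.float64(296.8146983910755)) tail (np.float64(370.50300325382153), np.float64(291.8705184696356))
```

View pics/w9c.png

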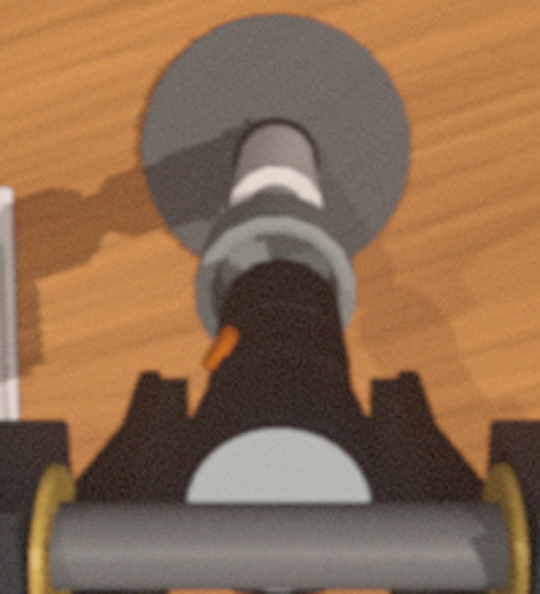

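View pics/s9c.png

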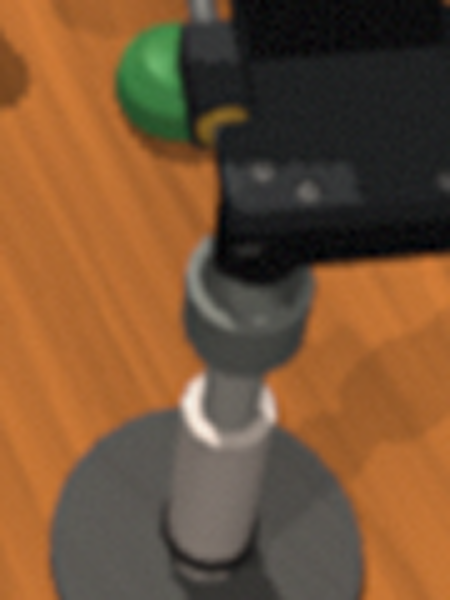

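```bash
python3 - <<'E'
from h import *
c=load('s9.png')['pixels'][280:320,350:392,::-1].astype(float)
im=np.clip(255*(c/255)**0.45,0,255).astype(np.uint8)
cv2.imwrite('pics/s9d.png',cv2.resize(im,None,fx=14,fy=14,interpolation=cv2.INTER_CUBIC))
c=load('w9.png')['pixels'][200:280,270:370,::-1].astype(float)
im=np.clip(255*(c/255)**0.45,0,255).astype(np.uint8)
cv2.imwrite('pics/w9d.png',cv2.resize(im,None,fx=7,fy=7,interpolation=cv2.INTER_CUBIC))
w=load('w9.png');s=load('s9.png')
def circ(c,x,y,z,r): 
    return np.array([proj(c,(x+r*np.cos(a),y+r*np.sin(a),z)) for a in np.linspace(0,2*np.pi,72)])
for n,k in (('w',w),('s',s)):
  for nm,x,y,z,r in (('rim out',.584,-.2222,.218,.022),('rim in',.584,-.2222,.218,.017),('tail',.5841,-.2216,.235,.015)):
    q=circ(k,x,y,z,r); print(n,nm,q.min(0).round(1),q.max(0).round(1))
E
```

```text
w rim out [291.5 216.5] [351.4 273.5]
w rim in [298.3 223.2] [344.6 267.3]
w tail [300.4 232.3] [344.1 273.5]
s rim out [356.7 285.8] [382.7 308.2]
s rim in [359.6 288.3] [379.7 305.6]
s tail [361.4 283.6] [379.5 299.1]
```

View pics/s9d.png

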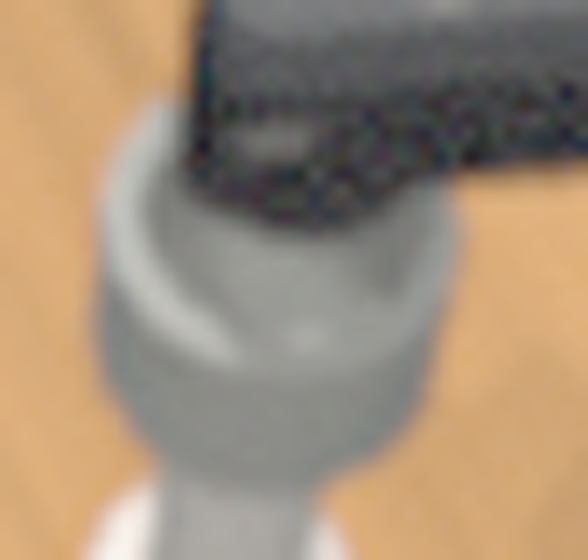

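View pics/w9d.png

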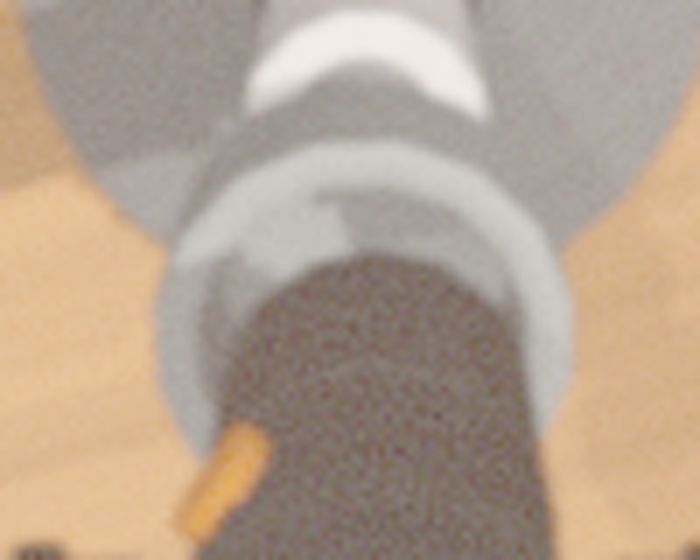

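>>> carry_out(series=[[0.3,-0.5,4,0,0,0,-1],[0.3,-0.5,8,0,0,0,-1],[0.3,-0.5,11,0,0,0,-1],[0.3,-0.5,11,0,0,0,-1],[0.3,-0.5,11,0,0,0,-1]])

```text
time: 19.1
position: [0.5841, -0.2224, 0.2906]
tool_rot: [0.156, 0.988, 0.0, 0.001]
ft_force: [0.2, -0.9, -0.9]
grip_width: 0.0336
```

```bash
python3 - <<'E'
from h import *
shifts([(.584,-.2222,.300)])
c=snap('side','s10.png')['pixels'][265:325,345:397,::-1].astype(float)
im=np.clip(255*(c/255)**0.45,0,255).astype(np.uint8)
cv2.imwrite('pics/s10d.png',cv2.resize(im,None,fx=10,fy=10,interpolation=cv2.INTER_CUBIC))
c=snap('wrist','w10.png')['pixels'][200:280,270:370,::-1].astype(float)
im=np.clip(255*(c/255)**0.45,0,255).astype(np.uint8)
cv2.imwrite('pics/w10d.png',cv2.resize(im,None,fx=7,fy=7,interpolation=cv2.INTER_CUBIC))
E
```

```text
t 19.1 p [ 0.5841 -0.2224  0.2906] F [ 0.21 -0.91 -0.89] M [-0.03  0.07 -0.03] w 0.0336 tilt [ 1.9e-03  2.0e-04 -1.0e+00] yang 72.03
turn [0.04 0.1  0.03]
[ 0.1  0.2 -9.4]
```

View pics/s10d.png

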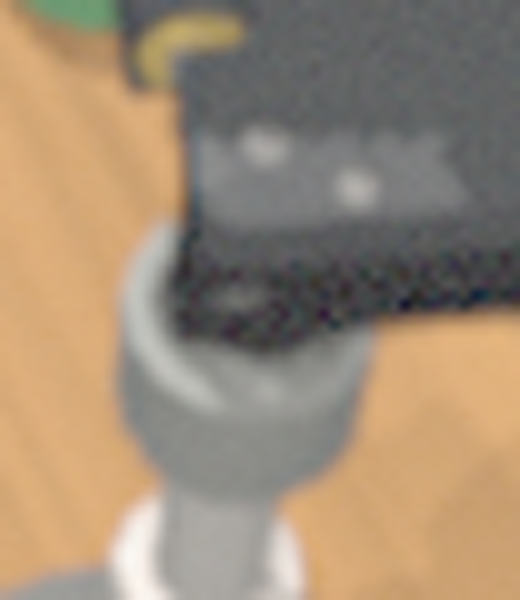

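View pics/w10d.png

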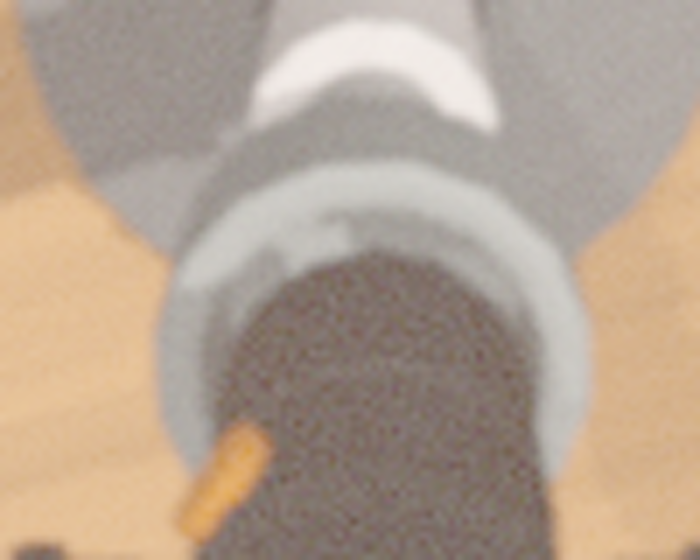

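>>> carry_out(series=[[1.3,0.2,0,0,0.1,0,-1],[1.3,0.2,2,0,0.1,0,-1],[1.3,0.2,4,0,0.1,0,-1],[1.3,0.2,4,0,0.1,0,-1]])

```text
time: 19.7
position: [0.5828, -0.2217, 0.2864]
tool_rot: [0.156, 0.988, 0.0, -0.0]
ft_force: [0.9, -0.2, -2.3]
grip_width: 0.0334
```

```bash
python3 - <<'E'
from h import *
shifts([(.584,-.2222,.300)])
c=snap('wrist','w11.png')['pixels'][200:280,270:370,::-1].astype(float)
im=np.clip(255*(c/255)**0.45,0,255).astype(np.uint8)
cv2.imwrite('pics/w11d.png',cv2.resize(im,None,fx=7,fy=7,interpolation=cv2.INTER_CUBIC))
E
```

```text
t 19.7 p [ 0.5828 -0.2217  0.2864] F [ 0.9  -0.16 -2.35] M [-0.03 -0.02 -0.04] w 0.0334 tilt [-1.e-04  1.e-03 -1.e+00] yang 72.03
turn [ 0.05 -0.02  0.03]
[ -1.3  -0.1 -13.6]
```

View pics/w11d.png

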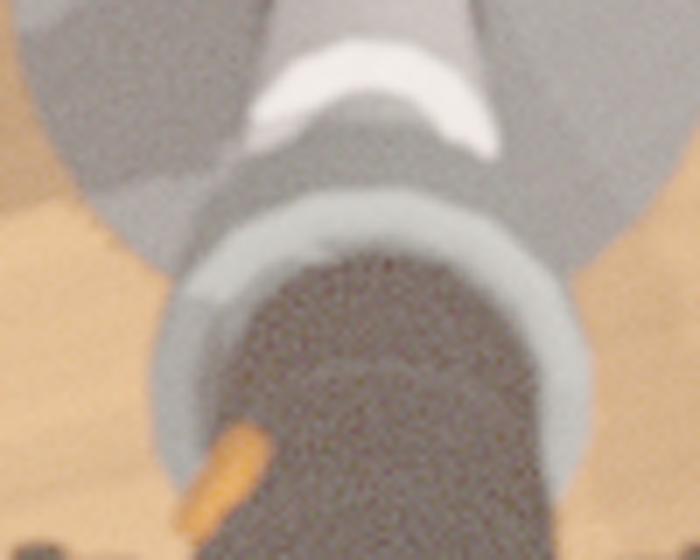

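>>> carry_out(series=[[-0.6,-0.5,1,0,0,0,-1],[-0.6,-0.5,3,0,0,0,-1],[-0.6,-0.5,5,0,0,0,-1],[-0.6,-0.5,6,0,0,0,-1]])

```text
time: 20.25
position: [0.5832, -0.2224, 0.2803]
tool_rot: [0.156, 0.988, 0.0, -0.0]
ft_force: [-0.1, 0.2, -2.0]
grip_width: 0.0332
```

```bash
python3 - <<'E'
from h import *
shifts([(.584,-.2222,.300)])
c=snap('wrist','w12.png')['pixels'][200:280,270:370,::-1].astype(float)
im=np.clip(255*(c/255)**0.45,0,255).astype(np.uint8)
cv2.imwrite('pics/w12d.png',cv2.resize(im,None,fx=7,fy=7,interpolation=cv2.INTER_CUBIC))
E
```

```text
t 20.25 p [ 0.5832 -0.2224  0.2803] F [-0.07  0.24 -2.04] M [-0.03  0.06  0.04] w 0.0332 tilt [-1.e-04  1.e-03 -1.e+00] yang 72.03
turn [ 0.05 -0.02  0.03]
[ -0.7   0.4 -19.7]
```

View pics/w12d.png

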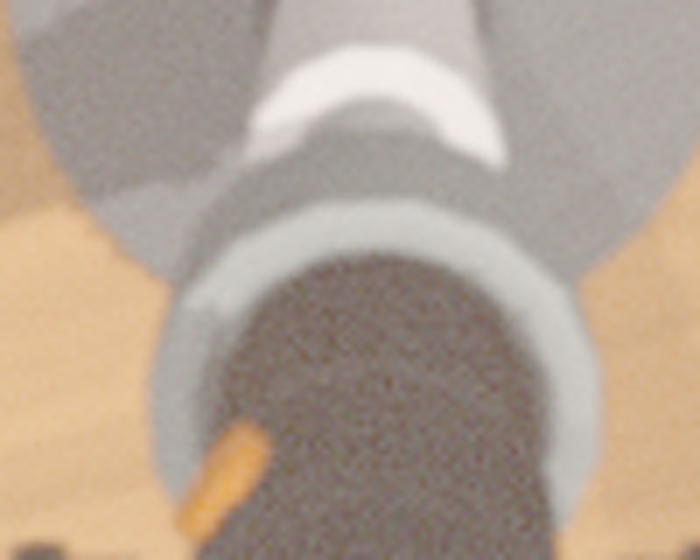

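>>> carry_out(series=[[0,0,2,0,0,0,-1],[0,0,4,0,0,0,-1],[0,0,6,0,0,0,-1],[0,0,8,0,0,0,-1],[0,0,8,0,0,0,-1]])

```text
time: 20.92
position: [0.583, -0.2223, 0.2719]
tool_rot: [0.156, 0.988, 0.001, -0.0]
ft_force: [-0.0, 0.9, -1.7]
grip_width: 0.0336
```

>>> carry_out(series=[[0,0,2,0,0,0,-1],[0,0,4,0,0,0,-1],[0,0,6,0,0,0,-1],[0,0,8,0,0,0,-1],[0,0,8,0,0,0,-1]])

```text
time: 21.55
position: [0.5829, -0.2222, 0.2637]
tool_rot: [0.156, 0.988, 0.001, -0.001]
ft_force: [-0.4, -0.9, -1.8]
grip_width: 0.0336
```

>>> carry_out(series=[[0,0,1,0,0,0,-1],[0,0,2,0,0,0,-1],[0,0,3,0,0,0,-1],[0,0,3,0,0,0,-1]])

```text
time: 22.05
position: [0.5829, -0.2222, 0.2606]
tool_rot: [0.156, 0.988, 0.001, -0.001]
ft_force: [-0.7, -0.4, -1.7]
grip_width: 0.0334
```

>>> carry_out(series=[[0,0,0.7,0,0,0,-1],[0,0,1.4,0,0,0,-1],[0,0,2,0,0,0,-1],[0,0,2,0,0,0,-1]])

```text
time: 22.55
position: [0.5829, -0.2222, 0.2587]
tool_rot: [0.156, 0.988, 0.001, -0.001]
ft_force: [0.3, 0.7, -1.3]
grip_width: 0.0336
```

>>> carry_out(series=[[0,0,0.5,0,0,0,-1],[0,0,1,0,0,0,-1],[0,0,1.5,0,0,0,-1],[0,0,1.5,0,0,0,-1]])

```text
time: 23.05
position: [0.5833, -0.2223, 0.258]
tool_rot: [0.156, 0.988, 0.0, -0.0]
ft_force: [-0.3, 0.7, 4.2]
grip_width: 0.0334
```

Contact came at TCP z 0.258, putting the tail at about 0.192. The rim should therefore be at 0.222, which matches the 48 mm rise. I'll ease off, then release.

>>> carry_out(series=[[0,0,-0.3,0,0,0,-1],[0,0,-0.3,0,0,0,-0.3],[0,0,-0.3,0,0,0,-0.15],[0,0,-0.3,0,0,0,0],[0,0,-0.3,0,0,0,0.2],[0,0,-0.3,0,0,0,0.3],[0,0,-0.3,0,0,0,0.3]])

```text
time: 23.92
position: [0.5832, -0.2223, 0.2582]
tool_rot: [0.156, 0.988, 0.0, -0.0]
ft_force: [-0.1, 0.5, 0.2]
grip_width: 0.0554
```

```bash
python3 - <<'E'
from h import *
shifts([])
c=snap('wrist','w13.png')
E
```

```text
t 23.93 p [ 0.5832 -0.2223  0.2582] F [-0.09  0.47  0.15] M [-0.01  0.01 -0.07] w 0.0554 tilt [-0.     0.001 -1.   ] yang 72.03
turn [ 0.05 -0.02  0.03]
```

View pics/w13.png

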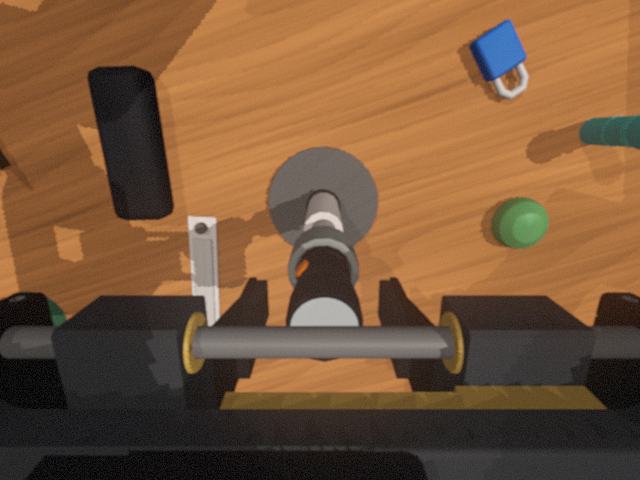

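The torch stands free in the cup, lens at (323,312), clear of both fingers. Going straight up and away.

>>> carry_out(series=[[0,0,-15,0,0,0,0.4],[0,0,-40,0,0,0,0.4],[0,0,-75,0,0,0,0.4],[0,0,-110,0,0,0,0.4],[10,30,-125,0,0,0,0.4],[30,75,-125,0,0,0,0.4],[60,130,-125,0,0,0,0.4],[80,180,-125,0,0,0,0.4]])

```text
time: 24.98
position: [0.5621, -0.0247, 0.385]
tool_rot: [0.156, 0.988, 0.001, 0.001]
ft_force: [-0.0, -1.1, -0.4]
grip_width: 0.0608
```

>>> carry_out(series=[[20,50,0,0,0,0,0.4],[40,100,0,0,0,0,0.4],[40,100,0,0,0,0,0.4],[40,100,0,0,0,0,0.4]])

```text
time: 25.48
position: [0.5551, 0.0825, 0.386]
tool_rot: [0.156, 0.988, 0.0, 0.002]
ft_force: [0.5, 0.1, 1.3]
grip_width: 0.0612
```

```bash
python3 - <<'E'
from h import *
shifts([])
c=snap('side','s14.png'); d=snap('top','t14.png')
r=lambda im,x,y,w,h,k:cv2.resize(im[y:y+h,x:x+w,::-1],None,fx=k,fy=k,interpolation=cv2.INTER_CUBIC)
cv2.imwrite('pics/s14c.png',r(c['pixels'],315,230,90,150,4))
cv2.imwrite('pics/t14c.png',r(d['pixels'],270,170,190,130,4))
for z in (.222,.287): print(proj(c,(.584,-.2222,z)),proj(d,(.584,-.2222,z)))
E
```

```text
t 25.48 p [0.5551 0.0825 0.386 ] F [0.49 0.1  1.28] M [-0.01  0.01 -0.03] w 0.0612 tilt [ 3.4e-03 -1.0e-04 -1.0e+00] yang 72.06
turn [0.06 0.19 0.06]
(np.float64(369.87015577697423), np.float64(295.594325623339)) (np.float64(437.6993155762095), np.float64(229.7796005303335))
(np.float64(373.5042008467642), np.float64(274.21084299466554)) (np.float64(443.6712947743523), np.float64(223.56891128042406))
```

View pics/s14c.png

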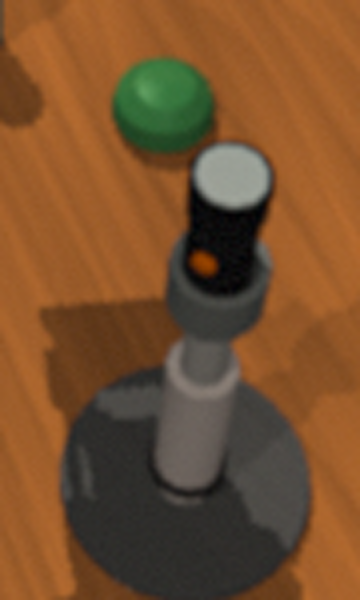

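View pics/t14c.png

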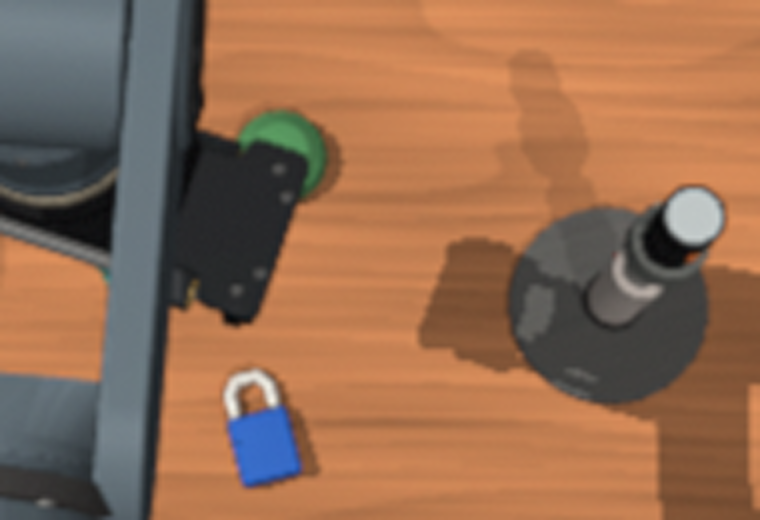

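View pics/s14.png

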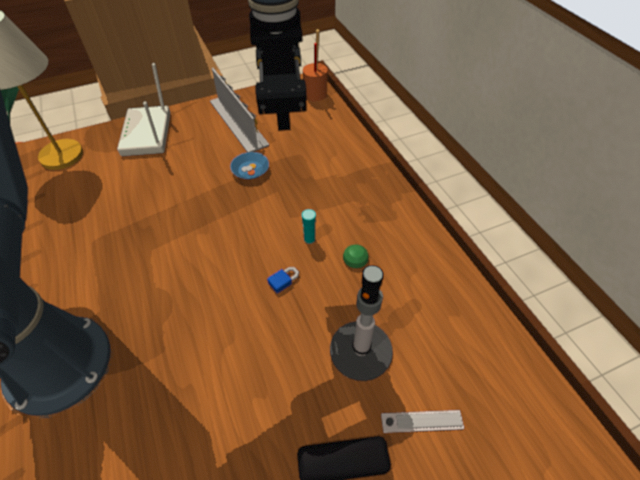

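The lens is seen at (373,274) in the side view and (443.5,224) in the top view. A fully seated, upright torch should appear at (373.5,274) and (443.7,223.6). The bystanders and the look-alike look unmoved, so I'm handing in.

```bash
python3 - <<'E'
from h import *
print(robot.hand_in())
E
```

```text
the job is handed in; nothing more can be done
None
```

The cup is latched one hole up and the torch is standing in it, lens up. I handed the job in at about 25.5 s; no verdict came back.

- **Latching:** I raised the cup in 1–2 mm steps near the hole. The pull was about 8–9 N, then dropped to about 0 at roughly 48 mm of rise. A nudge of about 0.4 mm down met 5.5 N of resistance, and the cup stayed at its height when released. The button itself was never visible in any camera, so the latch is judged from these forces and the held height.
- **Torch:** I lowered it into the cup until it touched the floor at 4.2 N, eased off, then opened the gripper. The lens was within 1 px of where a fully seated, upright torch should appear in both the side and top views.
- **Other objects:** the padlock, paperweight, shoehorn, case, dish and turquoise look-alike all looked unmoved in the last side view. The robot was touching nothing.
- **Check that disagreed:** camera triangulation put the raised rim at about 0.215–0.218 m, against 0.222 m from the arm's height and the floor contact. I trusted the contact figure, which the lens position also supported.

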